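Hang up the red ear defenders

ROBOT

A 6-joint arm with a two-finger parallel gripper is mounted at the origin on the work surface. World frame = base frame: x ahead of the robot, y to its left, z up, the work surface at z = 0. Lengths are in m, angles in degrees, forces in N, time in s.
With the tool pointing down it reaches from about 0.4 to 0.825 m from the base axis. Payload 7 kg.
Tool frame: the origin (TCP) lies midway between the tips of the shut fingers; the grasp point (between the pads) lies 19 mm behind it; z points along the fingers, y is the line along which they close (so a half turn about z gives the same grasp; the last joint's range is limited). The gripper opens to 88 mm and grips with 3 to 60 N. Pads are 19 mm wide; open, the fingers measure 130 mm over their backs; the gripper's body (78 mm by 193 mm) begins 47 mm behind the grasp point.
Start: joints at [92.596, 20.546, 0.682, 0, -70.136, -16.507], TCP at [0.162, 0.655, 0.227] pointing down, gripper open.
Joint ranges: [-176.03, 176.03], [-82.01, 121.73], [-58.28, 71.71], [-173.87, 95.51], [-174.79, -0.11], [-173.66, 173.66]. Speed limits (degrees/s): [136.94, 136.94, 172.46, 180, 180, 180].

INTERFACE

Orientations are given as [roll, pitch, yaw] about the fixed x, y, z axes, in that order (R = Rz(yaw) Ry(pitch) Rx(roll)).
In Python, from plant import r, eyes, workorder gives the robot as it stands.
- The arm moves only by the tool step_arm, never from a script. Its argument "plan" is a list of rows, each a list of 5 numbers: the shift along the tool's x, y, z each as a share of 25 cm, from -1 to 1, then the turn about the tool's z as a share of 60 degrees, from -1 to 1, then the finger opening in mm, from 0 to 87.6. In form: [[x, y, z, turn, jaw], ...]. A call has 1 to 12 rows; each row is the pose to reach, as a shift and turn from the pose commanded when the call began, along the tool's axes at that moment; what a row does not reach only later rows make up. A row lasts 1/12 s, in which the tool goes at most 41.7 mm and 7.16 degrees, less where a joint would pass 70% of its speed; a pose out of reach is approached as far as the arm can. A call with a number of a shift or a turn outside -1 to 1 is refused whole. A call with a gripper value outside its range is refused whole. The fingers move at their own pace and stop on an object; "newtons" is the grip in N (left out, the last holds). Time passes only in rows, so rows that repeat a pose let the fingers close. It gives the time, the measured TCP pose, the force, the opening and the grip force at its end, in the units of the state.
- r.get_state(): the state, without advancing time (a new reading comes with each control period).
- eyes.capture(name): name is "side" or "top"; returns the picture (400x640x3 uint8, red, green, blue); there is no depth.
- eyes.camera_model(name): a dict with "fov_y" (degrees; the focal length in pixels is half the picture's height over the tangent of half this angle, whatever the lens; pixels are square), "cx", "cy" (the principal point, pixels), "k1" (the pictures are not rectified: a ray, as slopes to the right and down, at radius r is drawn at 1 + k1 r^2 times it, then the intrinsics apply), "world_to_cam" (4x4, takes a point from world to camera coordinates). Camera axes: x right, y up, looking along -z (the intrinsics and any distortion apply to the point x, -y, -z); pixel columns grow to the right and rows downward; lengths in m; the calibration is good to about 2 mm. A picture is of the moment at which its call begins. camera_model takes no time and is no camera call.
- workorder.close_job(): hands the job in; it is judged then, once.
The state is a dict: "time_s": time; "joints": joint angles; "qd": joint speeds; "joint_torque": joint torques, N m; "tcp_pos": TCP position; "eef_rot": TCP orientation; "contact_force": force on the tool from outside, world axes, zero at the start; "moment": the same for the moment, N m; "gripper_width": finger opening in m; "gripper_force": force on a finger pad.
Only numpy, scipy, OpenCV 4.12 (cv2) and the standard library are available. Lean on these libraries where they do the work, as an engineer would, in place of code of your own. Each camera call takes 0.05 s, during which the arm holds its last target. There are 200 camera calls.

TASK

The grinding is done: hang the red ear defenders on the steel bar of the wooden stand, with the headband's pad resting across the bar near its middle and one cup hanging down on each side. Lower them onto the bar rather than dropping them, and leave the blue pair standing where it is.

Things in the scene. Friction and masses are not known exactly. Their poses are not given: they have to be found in the camera images.
- red_pad (a point): Centre of the black headband pad of the ear defenders with RED cups, standing upright on their cups; rigid, 0.2-0.35 kg. Pad 70 mm along x (cup to cup), 32 along y, 34 high; bench 143 below. Whole item 182 x 62 x 160 high; cups 63 to 143 below this point, 84 apart in x. Pinch the pad across its 32 mm, tips not below its underside: they come right above the bar.
- blue_pad (a point): The same point and axes on an identical pair of ear defenders with BLUE cups, a bystander, standing upright on the bench.
- bar_mid (a point): Middle of the centre line of the stand's round, level, bright steel bar: 16 mm thick, 300 mm long, running along this point's y axis, 160 mm above the bench, z up. Properly hung, the pad's centre is 25 mm above this point, the pad's y axis along the bar (either way round), cups on either side.
- stand: The stand that carries the bar, fixed to the bench; origin on the bench under the bar's middle, y along the bar. Wooden base 110 x 340 mm, 18 mm high; two dark steel posts 16 mm thick at the bar's ends (y = +-150 mm) with 22 mm balls on top, up to 171 mm high.

How it is judged (in metres and radians):
At the end, for the whole second after the job is handed in: The red ear defenders hang at rest from the bar, released: pad centre 15 to 35 mm above the bar's centre line, within 25 mm of it sideways and within 60 mm of the bar's middle along it, headband upright within 0.3 rad (17 degrees) and square across the bar within 0.3 rad, their weight on the stand (x of red_pad in the frame of bar_mid between -0.025 and 0.025 m and y of red_pad in the frame of bar_mid between -0.06 and 0.06 m and z of red_pad in the frame of bar_mid between 0.015 and 0.035 m and angle between the y axis of red_pad and the y axis of bar_mid, either way round below 0.3 rad and angle between red_pad's own z axis and vertical below 0.3 rad and contact force between red and stand above 0.5 N and linear speed of red below 0.03 m/s); the robot touches nothing.
It fails at once if the red ear defenders are dropped: not held while the pad's centre is more than 55 mm above the bar's centre line (30 mm above where it rests) (contact force between red and the fingers below 0.05 N and contact force between red and the arm below 0.05 N and z of red_pad in the frame of bar_mid above 0.055 m).
It fails at once if the blue ear defenders' pad moves more than 30 mm (distance of blue_pad from where it was at the start of the episode above 0.03 m).
It also fails if it takes over 43 s, if anything falls off the work surface, if the arm or the gripper's body presses on something with over 40 N, if the wrist force passes 120 N, or if a joint passes its speed limit or range.

## Working session

There is one attempt and no reset: what is moved stays moved. The work goes in short steps, Python scripts to look and compute and a tool call to move; the robot and the scene stay as the last step left them, time stands still between calls to the robot, and variables do not carry over. Pictures are saved under pics/ and viewed, at most 10 in all, crops included, and the job is handed in when it is done.

Besides the shell and the picture viewer there is one more tool, called after "Call:" by a JSON object that holds its "api" and its "payload", one argument or row to a line. step_arm: Moves the arm, as the interface text tells. Its arguments: {"type":"object","properties":{"plan":{"type":"array"},"newtons":{"type":"number"}},"required":["plan"]}

```bash
mkdir -p pics
python3 - <<'E'
from plant import r, eyes, workorder
import cv2,json
for n in("side","top"):
    im=eyes.capture(n); cv2.imwrite(f"pics/{n}0.png",im[:,:,::-1]); 
    m=eyes.camera_model(n); print(n,{k:(v if k!="world_to_cam" else [[round(float(a),3) for a in b] for b in v]) for k,v in m.items()})
print(r.get_state())
E
```

```text
side {'fov_y': 49.11769491461054, 'cx': 318.6541597675307, 'cy': 203.67001736157442, 'k1': -0.11462254089906083, 'world_to_cam': [[0.888, -0.46, 0.017, -0.517], [0.307, 0.619, 0.723, -0.232], [-0.343, -0.637, 0.69, -1.003], [0.0, 0.0, 0.0, 1.0]]}
top {'fov_y': 48.713201612546115, 'cx': 316.1721676094231, 'cy': 200.57880288179757, 'k1': 0.02284178077452623, 'world_to_cam': [[0.022, -1.0, 0.011, -0.045], [0.991, 0.023, 0.135, -0.587], [-0.135, 0.008, 0.991, -0.897], [0.0, 0.0, 0.0, 1.0]]}
{'time_s': 0.1, 'joints': array([ 9.25990357e+01,  2.05866340e+01,  6.39360422e-01, -1.84781763e-02,
       -7.01354865e+01, -1.65092738e+01]), 'qd': array([ 0.02557048, -0.09913123,  0.11419754,  0.09052496,  0.07704825,
       -0.12725061]), 'joint_torque': array([-2.02723684e-03, -5.84166169e+01,  2.93750900e+01,  7.01558590e+00,
        1.01272931e-02, -4.95669417e-05]), 'tcp_pos': array([0.1621602 , 0.65478354, 0.22572447]), 'eef_rot': array([ 1.79915715e+02, -6.86470803e-03, -1.39165244e+01]), 'contact_force': array([ 0.23413155,  0.33666985, -0.72723292]), 'moment': array([-0.05632005,  0.00363432, -0.05505977]), 'gripper_force': 0.0, 'gripper_width': 0.08764679681603925}
```

View pics/side0.png

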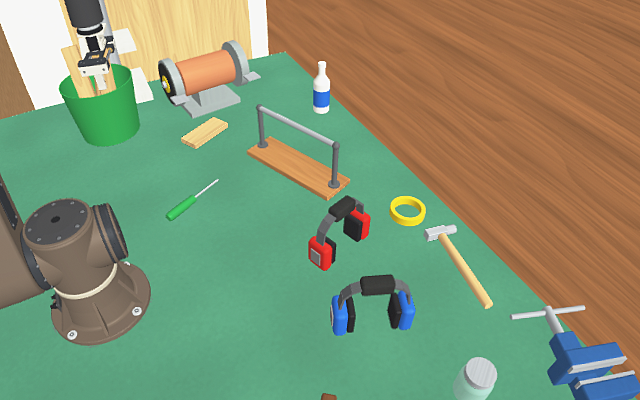

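View pics/top0.png

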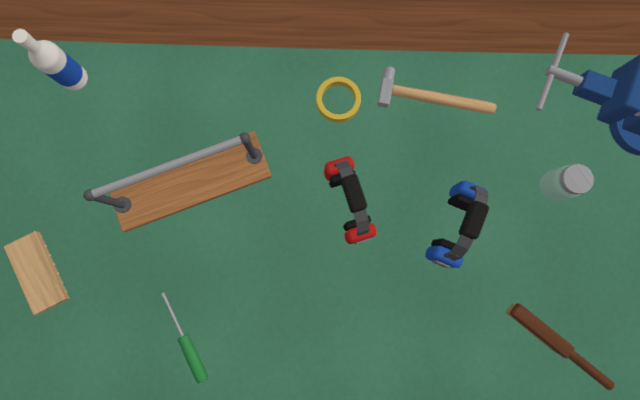

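The side view shows the red pad at about (344,208) and the bar from (259,107) to (337,145). In the top view the red pad is at about (354,192) and the bar runs from (90,195) to (245,138). Next I'll measure both.

```bash
cat > h.py <<'E'
import numpy as np, cv2
from plant import r, eyes, workorder
def ray(n,uv):
    m=eyes.camera_model(n); f=200/np.tan(np.radians(m["fov_y"]/2))
    K=np.array([[f,0,m["cx"]],[0,f,m["cy"]],[0,0,1]])
    x,y=cv2.undistortPoints(np.array([[uv]],float),K,np.array([m["k1"],0,0,0.]))[0,0]
    W=np.array(m["world_to_cam"]); R=W[:3,:3]; return -R.T@W[:3,3], R.T@np.array([x,-y,-1])
def plane(n,uv,z):
    c,d=ray(n,uv); return c+d*(z-c[2])/d[2]
def tri(a,b):
    (c1,d1),(c2,d2)=ray("top",a),ray("side",b)
    s=np.linalg.lstsq(np.c_[d1,-d2],c2-c1,rcond=None)[0]; p,q=c1+s[0]*d1,c2+s[1]*d2
    return (p+q)/2,np.linalg.norm(p-q)
def blob(im,x0,x1,y0,y1,th):
    m=(im[y0:y1,x0:x1].max(2)<th).astype(np.uint8); m=cv2.morphologyEx(m,cv2.MORPH_OPEN,np.ones((5,5)))
    k,l,s,c=cv2.connectedComponentsWithStats(m); 
    if k<2: return None
    i=1+s[1:,4].argmax(); p=cv2.findContours((l==i).astype(np.uint8),0,2)[0][0]
    rc=cv2.minAreaRect(p); return s[i,4],c[i]+[x0,y0],np.array(rc[0])+[x0,y0],cv2.boxPoints(rc)+[x0,y0]
E
python3 - <<'E'
from h import *
np.set_printoptions(precision=4,suppress=True)
t,s=cv2.imread("pics/top0.png"),cv2.imread("pics/side0.png")
for n,a,b in(("red",(338,372,172,212),(328,360,192,224)),("blue",(455,492,200,240),(358,398,272,296))):
    A=blob(t,*a,50);B=blob(s,*b,50); print(n,A,B[:3]); print(tri(A[2],B[2]),plane("top",A[2],.155))
    bx=A[3]; e=[bx[1]-bx[0],bx[2]-bx[1]]; e=max(e,key=np.linalg.norm); d=plane("top",A[2]+e/2,.155)-plane("top",A[2]-e/2,.155); print(d,np.degrees(np.arctan2(d[1],d[0])))
b=[plane("top",p,.160) for p in((91,195),(245,138))]; print(b,[plane("side",p,.16) for p in((259,108),(337,146))])
d=b[1]-b[0]; print((b[0]+b[1])/2,np.linalg.norm(d),np.degrees(np.arctan2(d[1],d[0])))
v=cv2.resize(np.hstack([t[160:240,320:400],t[120:200,180:260],t[160:240,60:140]]),None,fx=3.3,fy=3.3,interpolation=0); cv2.imwrite("pics/c1.png",v)
E
```

```text
red (np.int32(629), array([352.5008, 192.3227]), array([351.1968, 191.7511]), array([[335.1493, 176.0181],
       [353.6471, 169.4118],
       [367.2443, 207.4842],
       [348.7466, 214.0905]])) (np.int32(61), array([349.1639, 220.5082]), array([350., 220.]))
(array([ 0.606 , -0.1042,  0.0963]), np.float64(0.013339510746985774)) [ 0.5905 -0.0963  0.155 ]
[-0.0713 -0.0262  0.    ] -159.85185715239265Traceback (most recent call last):
  File "<stdin>", line 5, in <module>
TypeError: 'NoneType' object is not subscriptable
```

Run:
```python
from h import *
np.set_printoptions(precision=4,suppress=True)
t,s=cv2.imread("pics/top0.png"),cv2.imread("pics/side0.png")
b=[plane("top",p,.160) for p in((91,195),(245,138))]; print(b,[plane("side",p,.16) for p in((259,108),(337,146))])
d=b[1]-b[0]; print((b[0]+b[1])/2,np.linalg.norm(d),np.degrees(np.arctan2(d[1],d[0])))
f=lambda c:cv2.resize(c,None,fx=5,fy=5,interpolation=0)
v=np.vstack([np.hstack([f(t[160:215,325:380]),f(s[185:240,310:365])]),np.hstack([f(t[130:185,215:270]),f(t[170:225,75:130])])]); cv2.imwrite("pics/c1.png",v)
```

```text
[array([0.5726, 0.381 , 0.16  ]), array([0.6873, 0.105 , 0.16  ])] [array([0.57  , 0.3799, 0.16  ]), array([0.6886, 0.1022, 0.16  ])]
[0.6299 0.243  0.16  ] 0.2989528726447849 -67.43137010458982
```

View pics/c1.png

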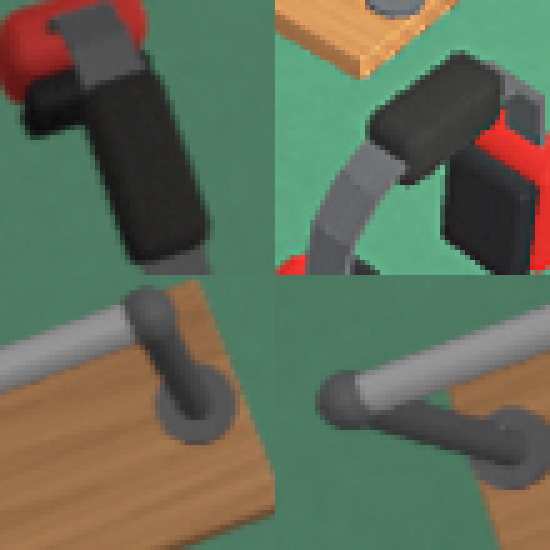

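The pad spans crop pixels of about (88,90), (148,68), (208,228) and (135,262). That puts its centre at top (354.6,192.6) and side (342,208.6). The bar ends agree between the two views to within 3 mm.

Run:
```python
from h import *
np.set_printoptions(precision=4,suppress=True)
print(tri((354.6,192.6),(342,208.6)))
for z in(.143,.155): print(plane("top",(354.6,192.6),z))
for a,b in(((88,90),(135,262)),((148,68),(208,228))):
    p,q=[plane("top",(325+x[0]/5,160+x[1]/5),.155) for x in(a,b)]; d=p-q; print(np.linalg.norm(d),np.degrees(np.arctan2(d[1],d[0])))
print(plane("top",(474,219),.15))
def goal(p,yaw): # tool x at yaw, z down
    from scipy.spatial.transform import Rotation as R
    s=r.get_state(); M=R.from_euler("xyz",s["eef_rot"],degrees=True).as_matrix(); return M.T@(np.array(p)-s["tcp_pos"])/.25
```

```text
(array([ 0.5898, -0.1033,  0.1437]), np.float64(0.002277679244343409))
[ 0.591  -0.1038  0.143 ]
[ 0.5891 -0.1027  0.155 ]
0.06695689560935833 15.865201876731257
0.06421866185644266 20.894131855247796
[ 0.5452 -0.3259  0.15  ]
```

Call:
{"api": "step_arm", "payload": {
  "plan": [
    [0.1,0.1,-0.1,0,87],
    [0.25,0.25,-0.2,0,87],
    [0.4,0.4,-0.2,0,87],
    [0.5,0.53,-0.2,0,87],
    [0.6,0.63,-0.2,0,87],
    [0.7,0.74,-0.2,0,87],
    [0.8,0.84,-0.2,0,87],
    [0.8,0.84,-0.2,0,87],
    [0.8,0.84,-0.2,0,87]
  ]
}}

```text
time_s: 0.85
tcp_pos: [0.307, 0.4006, 0.277]
eef_rot: [-180.0, 0.0, -14.1]
contact_force: [-0.1, 0.4, -0.2]
gripper_width: 0.087
gripper_force: 0.0
```

Call:
{"api": "step_arm", "payload": {
  "plan": [
    [0.1,0.1,0,0,87],
    [0.25,0.25,0,0,87],
    [0.4,0.4,0,0,87],
    [0.5,0.53,0,0,87],
    [0.6,0.63,0,0,87],
    [0.7,0.74,0,0,87],
    [0.8,0.84,0,0,87],
    [0.8,0.84,0,0,87],
    [0.8,0.84,0,0,87]
  ]
}}

```text
time_s: 1.6
tcp_pos: [0.4505, 0.1497, 0.2761]
eef_rot: [180.0, 0.0, -14.1]
contact_force: [0.1, 0.4, -0.1]
gripper_width: 0.0873
gripper_force: 0.0
```

Call:
{"api": "step_arm", "payload": {
  "plan": [
    [0.1,0.1,0,-0.1,87],
    [0.25,0.25,0,-0.2,87],
    [0.4,0.4,0,-0.3,87],
    [0.5,0.53,0,-0.4,87],
    [0.6,0.63,0,-0.5,87],
    [0.7,0.74,0,-0.54,87],
    [0.79,0.84,0,-0.54,87],
    [0.79,0.84,0,-0.54,87],
    [0.79,0.84,0,-0.54,87],
    [0.79,0.84,0,-0.54,87]
  ]
}}

```text
time_s: 2.43
tcp_pos: [0.5913, -0.0994, 0.2754]
eef_rot: [-180.0, 0.1, 18.4]
contact_force: [-0.7, 0.2, -0.2]
gripper_width: 0.0873
gripper_force: 0.0
```

Call:
{"api": "step_arm", "payload": {
  "plan": [
    [-0.01,0.014,0.1,0,87],
    [-0.01,0.014,0.2,0,87],
    [-0.01,0.014,0.3,0,87],
    [-0.01,0.014,0.38,0,87],
    [-0.01,0.014,0.44,0,87],
    [-0.01,0.014,0.5,0,87],
    [-0.01,0.014,0.54,0,87],
    [-0.01,0.014,0.57,0,87],
    [-0.01,0.014,0.57,0,87],
    [-0.01,0.014,0.57,0,87]
  ]
}}

```text
time_s: 3.27
tcp_pos: [0.5897, -0.1034, 0.1344]
eef_rot: [180.0, -0.0, 18.5]
contact_force: [-0.3, -0.2, 0.7]
gripper_width: 0.0871
gripper_force: 0.0
```

Run:
```python
from h import *
s=eyes.capture("side")[:,:,::-1]; t=eyes.capture("top")[:,:,::-1]
f=lambda c:cv2.resize(c,(400,400),interpolation=2)
cv2.imwrite("pics/c2.png",np.hstack([f(s[150:290,280:420]),f(t[110:260,270:420])])); print(r.get_state()["tcp_pos"],r.get_state()["contact_force"])
```

```text
[ 0.59022532 -0.10378829  0.13511369] [-0.19084554 -1.05476464 -0.31199054]
```

View pics/c2.png

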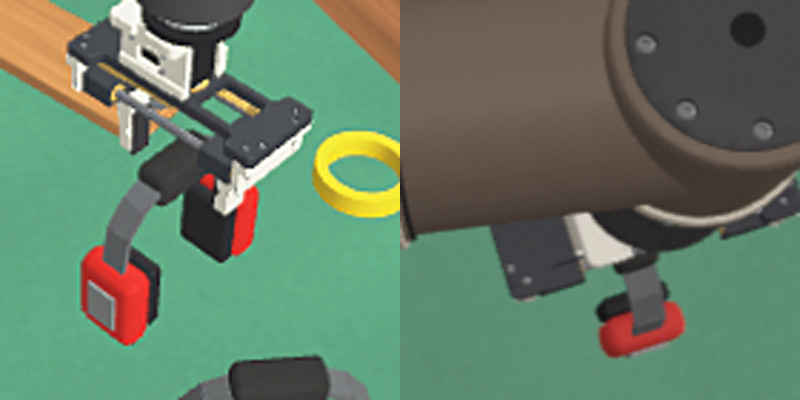

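The fingers straddle the pad, with the near tip at about (225,200) in the left crop and the far one at about (130,140). I'll close on it.

Call:
{"api": "step_arm", "payload": {
  "plan": [
    [0,0,0,0,60],
    [0,0,0,0,45],
    [0,0,0,0,38],
    [0,0,0,0,34],
    [0,0,0,0,20],
    [0,0,0,0,20],
    [0,0,0,0,20],
    [0,0,0,0,20],
    [0,0,0,0,20],
    [0,0,0,0,20],
    [0,0,0,0,20],
    [0,0,0,0,20]
  ],
  "newtons": 35
}}

```text
time_s: 4.37
tcp_pos: [0.5894, -0.1041, 0.1339]
eef_rot: [-180.0, 0.0, 18.5]
contact_force: [-0.7, -0.2, -1.8]
gripper_width: 0.0319
gripper_force: 34.9
```

Call:
{"api": "step_arm", "payload": {
  "plan": [
    [0,0,-0.03,0,20],
    [0,0,-0.1,0,20],
    [0,0,-0.2,0,20],
    [0,0,-0.3,0,20],
    [0,0,-0.4,0,20],
    [0,0,-0.5,0,20],
    [0,0,-0.6,0,20],
    [0,0,-0.7,0,20],
    [0,0,-0.77,0,20],
    [0,0,-0.8,0,20],
    [0,0,-0.8,0,20],
    [0,0,-0.8,0,20]
  ]
}}

```text
time_s: 5.37
tcp_pos: [0.5891, -0.1039, 0.3333]
eef_rot: [-180.0, 0.0, 18.5]
contact_force: [-0.5, 0.1, -3.2]
gripper_width: 0.032
gripper_force: 34.9
```

Run:
```python
from h import *
s=eyes.capture("side")[:,:,::-1]
cv2.imwrite("pics/c3.png",cv2.resize(s[60:260,200:440],None,fx=3,fy=3)); 
st=r.get_state();print(st["tcp_pos"],st["eef_rot"],st["contact_force"])
```

```text
[ 0.58883632 -0.10391584  0.33249656] [-1.79935980e+02  1.15060334e-01  1.84831562e+01] [-0.59853429 -0.41235512 -3.35723338]
```

View pics/c3.png

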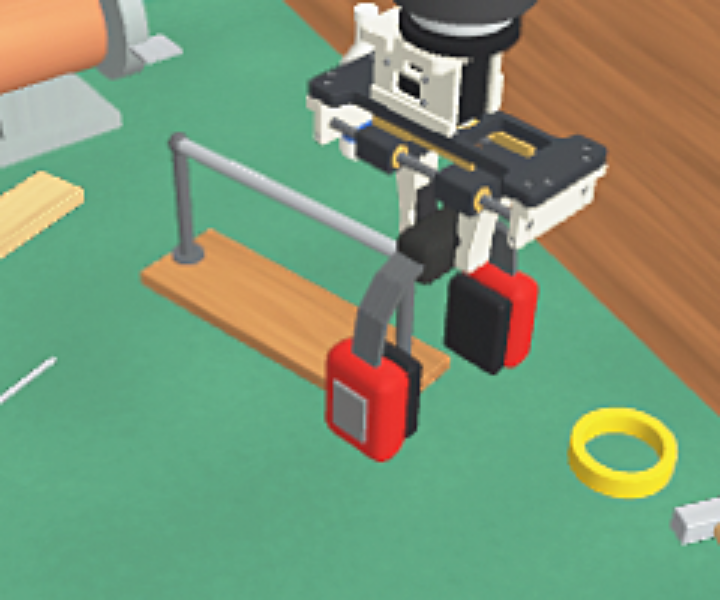

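The red pair is held level and clear of the bar: the lower cup is at (370,400) in the crop and the pad at (430,250).

Call:
{"api": "step_arm", "payload": {
  "plan": [
    [0.02,-0.04,0,0,20],
    [0.05,-0.1,0,0,20],
    [0.09,-0.18,0,0,20],
    [0.13,-0.27,0,0,20],
    [0.17,-0.36,0,0,20],
    [0.21,-0.45,0,0,20],
    [0.25,-0.53,0,0,20],
    [0.28,-0.59,0,0,20],
    [0.3,-0.62,0,0,20],
    [0.3,-0.63,0,0,20]
  ]
}}

```text
time_s: 6.25
tcp_pos: [0.6109, 0.0706, 0.3328]
eef_rot: [-180.0, 0.1, 18.6]
contact_force: [-0.2, 0.5, -2.6]
gripper_width: 0.032
gripper_force: 34.9
```

Call:
{"api": "step_arm", "payload": {
  "plan": [
    [0.02,-0.04,0,0,20],
    [0.05,-0.1,0,-0.01,20],
    [0.09,-0.18,0,-0.02,20],
    [0.13,-0.27,0,-0.03,20],
    [0.17,-0.36,0,-0.04,20],
    [0.21,-0.45,0,-0.05,20],
    [0.25,-0.53,0,-0.06,20],
    [0.28,-0.59,0,-0.07,20],
    [0.295,-0.62,0,-0.07,20],
    [0.295,-0.63,0,-0.07,20],
    [0.295,-0.63,0,-0.07,20],
    [0.295,-0.63,0,-0.07,20]
  ]
}}

```text
time_s: 7.25
tcp_pos: [0.6306, 0.241, 0.3342]
eef_rot: [180.0, 0.0, 22.7]
contact_force: [0.8, -0.5, -2.2]
gripper_width: 0.032
gripper_force: 34.9
```

Run:
```python
from h import *
s=eyes.capture("side")[:,:,::-1]; t=eyes.capture("top")[:,:,::-1]
f=lambda c:cv2.resize(c,(400,400),interpolation=2)
cv2.imwrite("pics/c4.png",np.hstack([f(s[50:210,220:380]),f(t[90:250,80:240])])); 
st=r.get_state();print(st["tcp_pos"],st["eef_rot"],st["contact_force"])
```

```text
[0.63072977 0.24077409 0.33448953] [ 1.79998035e+02 -2.28346734e-02  2.26319942e+01] [ 0.60939385 -1.20221527 -2.3043317 ]
```

View pics/c4.png

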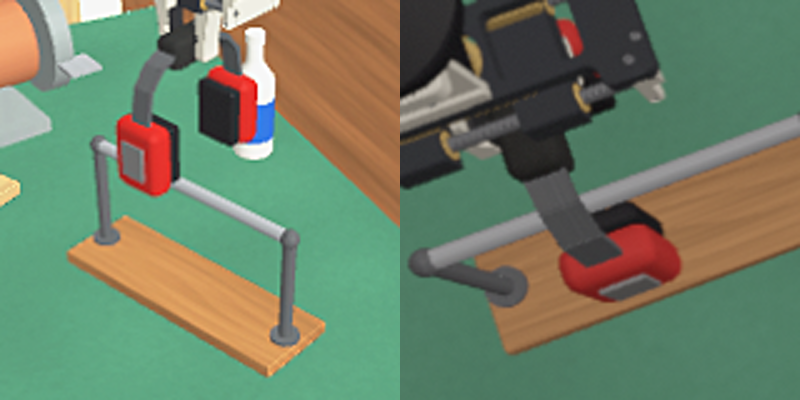

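The pair is poised over the bar, with its cups on either side and the near cup at about (145,155) in the left crop. I'll lower it now.

Call:
{"api": "step_arm", "payload": {
  "plan": [
    [0,0,0.03,0,20],
    [0,0,0.08,0,20],
    [0,0,0.14,0,20],
    [0,0,0.2,0,20],
    [0,0,0.26,0,20],
    [0,0,0.32,0,20],
    [0,0,0.38,0,20],
    [0,0,0.44,0,20],
    [0,0,0.5,0,20],
    [0,0,0.54,0,20],
    [0,0,0.56,0,20],
    [0,0,0.56,0,20]
  ]
}}

```text
time_s: 8.35
tcp_pos: [0.6302, 0.2411, 0.1927]
eef_rot: [180.0, 0.1, 22.7]
contact_force: [-0.7, 0.1, -2.6]
gripper_width: 0.0319
gripper_force: 34.9
```

Run:
```python
from h import *
s=eyes.capture("side")[:,:,::-1]; t=eyes.capture("top")[:,:,::-1]
f=lambda c:cv2.resize(c,(400,400),interpolation=2)
cv2.imwrite("pics/c5.png",np.hstack([f(s[80:200,240:360]),f(t[90:250,80:240])])); 
st=r.get_state();print(st["tcp_pos"],st["eef_rot"],st["contact_force"])
```

```text
[0.63112358 0.24172192 0.19469557] [ 1.79989047e+02 -4.63473272e-02  2.26874999e+01] [-0.25135507  0.49082563 -2.36119313]
```

View pics/c5.png

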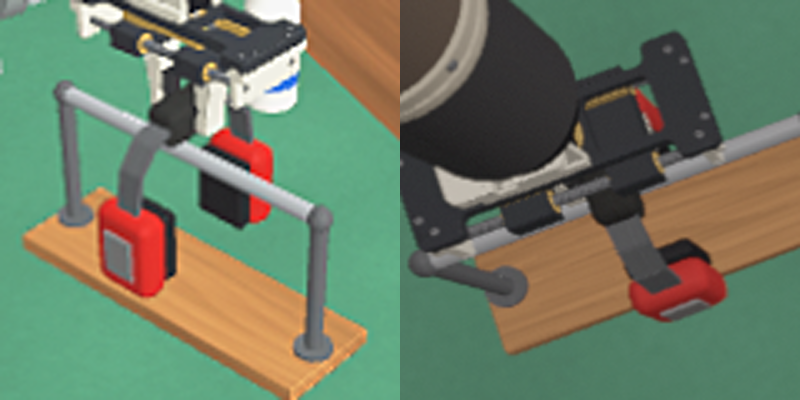

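The pad sits just above the bar at mid-length, around (180,125) in the left crop, with the cups straddling it. I'll ease down the rest of the way.

Call:
{"api": "step_arm", "payload": {
  "plan": [
    [0,0,0.01,0,20],
    [0,0,0.02,0,20],
    [0,0,0.03,0,20],
    [0,0,0.04,0,20],
    [0,0,0.045,0,20],
    [0,0,0.05,0,20],
    [0,0,0.055,0,20],
    [0,0,0.06,0,20],
    [0,0,0.06,0,20],
    [0,0,0.06,0,20]
  ]
}}

```text
time_s: 9.28
tcp_pos: [0.6307, 0.2418, 0.179]
eef_rot: [180.0, 0.0, 22.7]
contact_force: [-0.3, 0.3, -3.0]
gripper_width: 0.0322
gripper_force: 34.9
```

Call:
{"api": "step_arm", "payload": {
  "plan": [
    [0,0,0.003,0,20],
    [0,0,0.006,0,20],
    [0,0,0.009,0,20],
    [0,0,0.009,0,20],
    [0,0,0.009,0,20]
  ]
}}

```text
time_s: 9.7
tcp_pos: [0.6307, 0.2418, 0.1768]
eef_rot: [180.0, 0.0, 22.7]
contact_force: [0.1, -0.0, -2.5]
gripper_width: 0.032
gripper_force: 34.9
```

Call:
{"api": "step_arm", "payload": {
  "plan": [
    [0,0,0.003,0,20],
    [0,0,0.006,0,20],
    [0,0,0.008,0,20],
    [0,0,0.008,0,20],
    [0,0,0.008,0,20]
  ]
}}

```text
time_s: 10.12
tcp_pos: [0.6309, 0.2419, 0.1756]
eef_rot: [180.0, -0.0, 22.7]
contact_force: [-2.2, 1.0, 3.8]
gripper_width: 0.0317
gripper_force: 34.9
```

The bar has taken the weight: the vertical force went from -2.5 N to +3.8 N. I'll release and retreat upward.

Call:
{"api": "step_arm", "payload": {
  "plan": [
    [0,0,0,0,33],
    [0,0,0,0,36],
    [0,0,0,0,40],
    [0,0,0,0,50],
    [0,0,0,0,60],
    [0,0,0,0,70],
    [0,0,0,0,70],
    [0,0,0,0,70],
    [0,0,0,0,70]
  ]
}}

```text
time_s: 10.87
tcp_pos: [0.6307, 0.2418, 0.1748]
eef_rot: [180.0, 0.0, 22.7]
contact_force: [-0.9, -0.6, 0.3]
gripper_width: 0.0688
gripper_force: 0.0
```

Call:
{"api": "step_arm", "payload": {
  "plan": [
    [0,0,-0.02,0,70],
    [0,0,-0.06,0,70],
    [0,0,-0.12,0,70],
    [0,0,-0.2,0,70],
    [0,0,-0.3,0,70],
    [0,0,-0.4,0,70],
    [0,0,-0.5,0,70],
    [0,0,-0.5,0,70],
    [0,0,-0.5,0,70],
    [0,0,-0.5,0,70],
    [0,0,-0.5,0,70],
    [0,0,-0.5,0,70]
  ]
}}

```text
time_s: 11.87
tcp_pos: [0.6304, 0.2416, 0.2989]
eef_rot: [180.0, 0.1, 22.7]
contact_force: [0.3, -0.5, 0.2]
gripper_width: 0.0699
gripper_force: 0.0
```

Run:
```python
from h import *
s=eyes.capture("side")[:,:,::-1]
a=s.copy().astype(int); b=eyes.capture("side")[:,:,::-1].astype(int); print(abs(a-b).max())
cv2.imwrite("pics/c6.png",cv2.resize(s[60:210,230:380],None,fx=4,fy=4)); 
st=r.get_state();print(st["tcp_pos"],st["contact_force"],st["gripper_force"])
```

```text
69
[0.63049975 0.24164342 0.29903061] [ 0.36627712  0.41475779 -0.51380008] 0.0
```

View pics/c6.png

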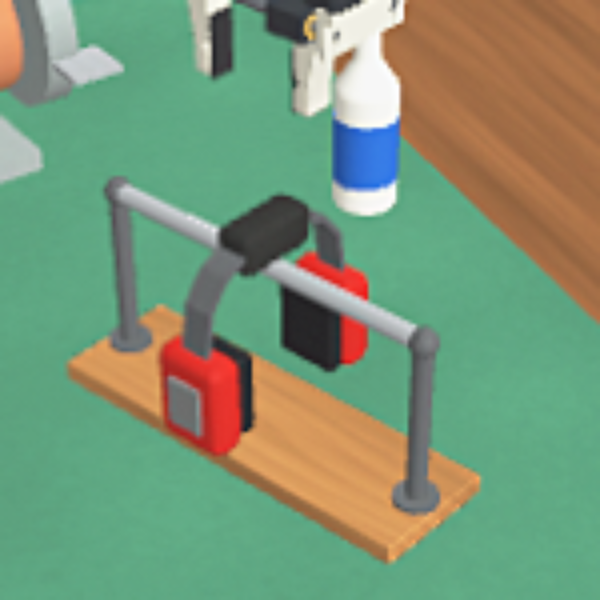

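The red pair hangs square across the bar near its middle, with the pad at (265,235) in the crop and the gripper clear. I'll let it settle briefly, check for motion, then hand in.

Call:
{"api": "step_arm", "payload": {
  "plan": [
    [0,0,0,0,70],
    [0,0,0,0,70],
    [0,0,0,0,70],
    [0,0,0,0,70],
    [0,0,0,0,70],
    [0,0,0,0,70],
    [0,0,0,0,70],
    [0,0,0,0,70],
    [0,0,0,0,70],
    [0,0,0,0,70],
    [0,0,0,0,70],
    [0,0,0,0,70]
  ]
}}

```text
time_s: 12.97
tcp_pos: [0.6307, 0.2418, 0.2998]
eef_rot: [180.0, 0.0, 22.7]
contact_force: [-0.9, 0.3, 0.2]
gripper_width: 0.0699
gripper_force: 0.0
```

Run:
```python
from h import *
def c():
    s=eyes.capture("side").astype(int); m=(s[...,0]>140)&(s[...,1]<60); m[:,:260]=0; m[:90]=0; m[180:]=0; return np.argwhere(m).mean(0),m.sum()
x=[c() for _ in range(8)]; print(*x,sep="\n")
d=np.ptp([a for a,_ in x],axis=0); print(d)
if d.max()<.3: print(workorder.close_job())
```

```text
(array([152.26315789, 291.18993135]), np.int64(437))
(array([152.27688787, 291.18993135]), np.int64(437))
(array([152.32718894, 291.13824885]), np.int64(434))
(array([152.23165138, 291.22247706]), np.int64(436))
(array([152.20319635, 291.2260274 ]), np.int64(438))
(array([152.26605505, 291.19036697]), np.int64(436))
(array([152.32873563, 291.15172414]), np.int64(435))
(array([152.25342466, 291.15753425]), np.int64(438))
[0.12553929 0.08777855]
the job is handed in; nothing more can be done
None
```

The red ear defenders were lowered onto the bar and hang at rest near its middle, one cup on each side, released with the gripper clear; I kept the arm away from the blue pair, and the job was handed in at about 13.4 s with no verdict returned.

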